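# Function-test the conveyor's mushroom stop

## Task

Test the conveyor's emergency stop with your fingertips only, gently and without gripping it: press the red mushroom head in until it latches and stays in by itself, then take your fingers off it and push one of its ears round clockwise (seen from above) until the head springs back up, and let it turn home. Then press the blue reset button fully in and let it come out again. Do not press the green start button, and leave the loose things on the bench where they are.

Things in the scene. Friction and masses are not known exactly. Their poses are not given: they have to be found in the camera images.
- stop_station: yellow stop box fixed to the bench, 100 x 100 x 60 mm, with a red mushroom head on top; origin under its centre at bench level, z up, the head's axis is its z axis. The turning head's ears lie along its +y and -y when not twisted. An aluminium foot strip 4 mm high reaches 70 mm from the centre along +x and -x.
- stop_top (a point): centre of the flat top (36 mm across) of the red mushroom head; 112 mm above the bench when the head is up. The head is 68 mm across and its underside is 89 mm above the bench when up; it moves straight down when pressed.
- ear_left (a point): middle of the +y one of two opposite red release ears that stick out from the head and turn and sink with it. Each is 12 mm thick, 14 mm tall, ends 70 mm from the axis; this point is 55 mm from the axis, 98 mm above the bench when up, 7 mm below the ear's top. Below is free space down to the box's top at 60 mm (black collar, 48 mm across, to 68 mm): room for a fingertip beside an ear.
- ear_right (a point): the same point on the opposite ear (-y side).
- stop_press (a joint): how far the mushroom head is pressed in, m: 0 up, 0.0115 at its stop. Sprung: about 2 N at first, 5 to 6 N at its stop, with a click of up to 2 N more at about 0.006. Pressed beyond about 0.009 with the head untwisted it latches, and stays at about 0.0075 when let go. Up again only by twisting.
- stop_twist (a joint): how far the head is twisted clockwise seen from above, rad: 0 at rest, 1.1 at its stop. Sprung back to 0 (about 0.02 to 0.05 N m, plus latch friction, under 3 N at an ear). The latch lets go at about 0.65 to 0.75 rad and the head springs up; after that, let go, it turns back to 0 by itself.
- reset_box: beige box of the BLUE reset button, fixed to the bench, 60 x 60 x 45 mm; origin under its centre at bench level
- reset_top (a point): centre of the top of the blue reset button, 32 mm across, 63 mm above the bench when out, pressed straight down
- reset (a joint): how far the blue button is pressed, m: 0 out, 0.006 fully in (about 5 N); springs back out
- start_box: beige box of the GREEN start button, same build as the reset box; the two boxes may stand either way round
- start (a joint): how far the green start button is pressed, m: 0 out, 0.006 fully in
- power_bank: black flat power bank, 140 x 72 x 16 mm, loose; origin at the centre of its underside
- breadboard: white breadboard, 83 x 55 x 9 mm, loose; origin at the centre of its underside
- controller: teal circuit board, 70 x 54 x 14 mm, loose; origin at the centre of its underside
- screwdriver: screwdriver lying flat, loose; origin at its middle on the bench, handle towards its -x
- screw_jar: small clear jar with a black cap, 36 mm across, 50 mm tall, standing between the two push-button boxes, loose; origin at the centre of its underside
- mug: white mug, 80 mm across, 95 mm tall, loose; origin at the centre of its underside
- multimeter: orange multimeter lying flat, 150 x 75 x 39 mm, loose; origin at the centre of its underside
Not all that is in view belongs to the job. Of the things like the breadboard, leave any that is orange; of the rest the smaller one is meant. Leave any orange look-alike of the reset_box alone.

How it is judged (in metres and radians):
On the way, in this order (a step that is already met when the one before it is completed fails the run):
1. the red mushroom head is latched in: it stays down, untwisted, with the fingers off it (value of joint stop_press above 0.0065 m and value of joint stop_twist below 0.3 rad and contact force between stop_station and the fingers below 0.5 N), for 0.2 s.
2. the head is twisted clockwise and has sprung up (value of joint stop_twist above 0.5 rad and value of joint stop_press below 0.002 m), for 0.05 s.
3. the blue reset button is pressed in, with the stop released (value of joint reset above 0.0045 m and value of joint stop_press below 0.002 m), for 0.05 s.
At the end, for the whole second after the job is handed in: The mushroom head is up (within 1.5 mm) and turned home (within 0.15 rad), the blue and green buttons are out (within 1.5 mm), and the loose things are at rest (value of joint each of stop_press, reset, start below 0.0015 m and value of joint stop_twist below 0.15 rad and linear speed of each of power_bank, breadboard, controller, screwdriver, screw_jar, mug, multimeter below 0.02 m/s); the robot touches nothing.
It fails at once if the green start button is pressed (value of joint start above 0.002 m).
It fails at once if the stop station is pressed or squeezed with more than 36 N (contact force between stop_station and the fingers above 36 N).
It fails at once if a bystander is shifted more than 20 mm, or lifted or tipped up by more than 12 mm (distance of any of power_bank, breadboard, controller, screwdriver, screw_jar, mug, multimeter from where it was at the start of the episode above 0.02 m or height (world z) of any of power_bank, breadboard, controller, screwdriver, screw_jar, mug, multimeter above 0.012 m).
It also fails if it takes over 58 s, if anything falls off the work surface, if the arm or the gripper's body presses on something with over 40 N, if the wrist force passes 120 N, or if a joint passes its speed limit or range.

## Robot

A 6-joint arm with a two-finger parallel gripper is mounted at the origin on the work surface. World frame = base frame: x ahead of the robot, y to its left, z up, the work surface at z = 0. Lengths are in mm, angles in rad, forces in N, time in s.
With the tool pointing down it reaches from about 275 to 750 mm from the base axis. Payload 10.2 kg.
Tool frame: the origin (TCP) lies between the finger pads; the fingertips stand 11 mm ahead of it and the grasp point (between the pads) lies 8 mm behind it; z points along the fingers, y is the line along which they close (so a half turn about z gives the same grasp; the last joint's range is limited). The gripper opens to 85 mm and grips with 20 to 120 N. Pads are 22 mm wide; open, the fingers measure 114 mm over their backs; the gripper's body (76 mm by 85 mm) begins 54 mm behind the grasp point. The pads swing forward as they close: fully open they stand 13 mm farther back than shut.
Start: joints at [-1.431, 0.313, 1.498, -0, 1.331, -0.223], TCP at [186.307, -490.837, 242.294] pointing down, gripper open.
Joint ranges: [-2.94, 2.94], [-0.97, 2.17], [0.19, 2.56], [-1.23, 4.37], [0.02, 3.11], [-2.88, 2.88]. Speed limits (rad/s): [2.39, 2.39, 3.01, 3.14, 3.14, 3.14].

## Interface

Orientations are given as a unit quaternion [w, x, y, z].
In Python, from rig import sense, eyes, finish_job gives the robot as it stands.
- The arm moves only by the shell command python3 -m jog 'ROWS' [FORCE]. ROWS is JSON, a list of rows, each a list of 7 numbers: the shift along the tool's x, y, z in m, then the turn, a rotation vector about the tool's x, y, z in rad, then the finger opening in m, from 0 to 0.0854. In form: [[dx, dy, dz, rx, ry, rz, gripper], ...]. A call has 1 to 5 rows; each row shifts and turns the commanded pose from where the row before left it, along the tool's axes as they then stand; what a row does not reach is not made up. A row lasts 1/10 s, in which the tool goes at most 50 mm and 8.59 degrees, less where a joint would pass 70% of its speed; a pose out of reach is approached as far as the arm can. A call is refused whole if a number of a shift passes 0.05 or a number of a turn 0.15, either way. A call with a gripper value outside its range is refused whole. The fingers move at their own pace and stop on an object; FORCE is the grip in N (left out, the last holds). Time passes only in rows, so rows that do not move let the fingers close. It gives the time, the measured TCP pose, the force, the opening and the grip force at its end, in the units of the state.
- sense(): the state, without advancing time (a new reading comes with each control period).
- eyes.capture(name): name is "scene" or "top"; returns the picture (400x640x3 uint8, red, green, blue); there is no depth.
- eyes.calibration(name): a dict with "fx", "fy", "cx", "cy" (pixels), "cam_to_world" (4x4, takes a point from camera to world coordinates). Camera axes: x right, y down, z forward; pixel columns grow to the right and rows downward; lengths in mm; the calibration is good to about 2 mm. A picture is of the moment at which its call begins. calibration takes no time and is no camera call.
- finish_job(): hands the job in; it is judged then, once.
The state is a dict: "time_s": time; "joints": joint angles; "dq": joint speeds; "tau": joint torques, N m; "eef_pos": TCP position; "ee_rot": TCP orientation; "force": force on the tool from outside, world axes, zero at the start; "wrist_torque": the same for the moment, N m; "grip_width": opening from 0.0 (shut) to 1.0 (fully open); "grip_force": force on a finger pad.
Only numpy, scipy, OpenCV 4.12 (cv2) and the standard library are available. Lean on these libraries where they do the work, as an engineer would, in place of code of your own. Each camera call takes 0.05 s, during which the arm holds its last target. There are 200 camera calls.

## Working session

There is one attempt and no reset: what is moved stays moved. The work goes in short steps, Python scripts to look and compute and a shell command to move; the robot and the scene stay as the last step left them, time stands still between calls to the robot, and variables do not carry over. Pictures are saved under pics/ and viewed, at most 10 in all, crops included, and the job is handed in when it is done.

```bash
mkdir -p pics; ls; python3 - <<'E'
from rig import sense, eyes
import cv2
for n in("scene","top"):
    cv2.imwrite(f"pics/{n}0.png",eyes.capture(n)[:,:,::-1]); c=eyes.calibration(n); print(n,c)
print(sense())
E
```

```text
pics
scene {'fx': 457.65763207389233, 'fy': 457.65763207389233, 'cx': 320.6023394683771, 'cy': 201.34162078352546, 'cam_to_world': array([[-7.59087542e-01,  4.42060357e-01, -4.77879425e-01,
         1.16826329e+03],
       [ 6.50977490e-01,  5.19738078e-01, -5.53263624e-01,
         6.93538848e+02],
       [ 3.79621876e-03, -7.31064272e-01, -6.82298042e-01,
         9.82828718e+02],
       [ 0.00000000e+00,  0.00000000e+00,  0.00000000e+00,
         1.00000000e+00]])}
top {'fx': 481.3790723338165, 'fy': 481.3790723338165, 'cx': 317.3071738607498, 'cy': 199.0252854378677, 'cam_to_world': array([[ 1.85798230e-02, -9.90301601e-01,  1.37686345e-01,
         3.35065710e+02],
       [-9.99792415e-01, -1.95538373e-02, -5.72482504e-03,
        -9.21388153e+00],
       [ 8.36159980e-03, -1.37551398e-01, -9.90459336e-01,
         1.61139731e+03],
       [ 0.00000000e+00,  0.00000000e+00,  0.00000000e+00,
         1.00000000e+00]])}
{'time_s': 0.1, 'joints': array([-1.43137234e+00,  3.13423142e-01,  1.49838561e+00,  9.26976812e-06,
        1.33100735e+00, -2.23394792e-01]), 'dq': array([-0.00124261, -0.00085631, -0.00079412, -0.00206244,  0.00028255,
       -0.00108943]), 'tau': array([ 4.45351252e-03, -4.12897146e+01, -2.60145092e+01, -1.52545072e-04,
        3.01433603e-03,  4.02820977e-07]), 'eef_pos': array([ 186.28924486, -490.59510526,  241.76818574]), 'ee_rot': array([-6.10999334e-04,  9.83590408e-01,  1.80414895e-01,  3.01737048e-05]), 'force': array([-1.0018263 , -0.36429293, -0.00241298]), 'wrist_torque': array([-0.02320082, -0.01814088, -0.01531196]), 'grip_force': 0.0, 'grip_width': 0.9993871474267615}
```

View pics/scene0.png

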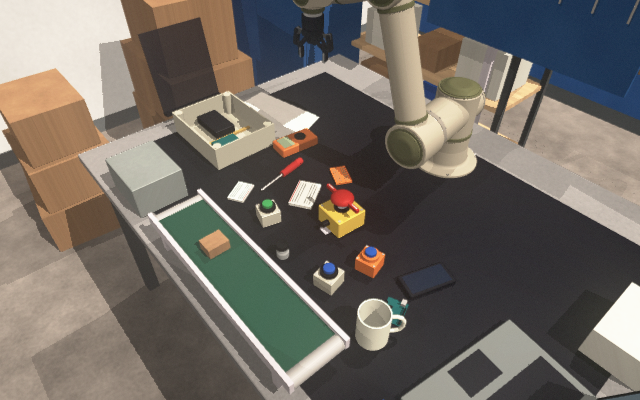

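View pics/top0.png

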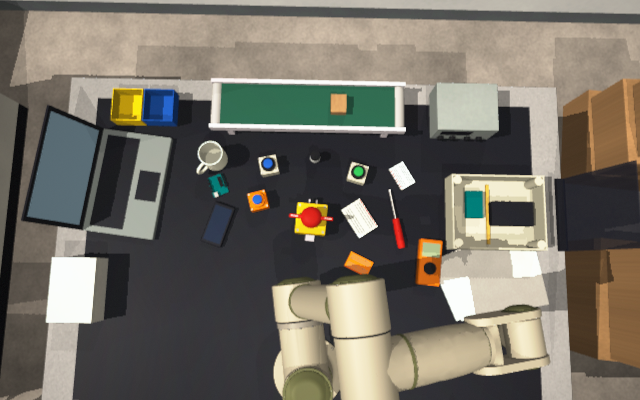

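The top view shows the red head at about (311,217) with ears at about (290,216) and (332,219). Blue reset on its beige box is at (268,165), green start at (357,173), the orange look-alike at (258,200), and the jar at (315,156).

```bash
cat > h.py <<'E'
import numpy as np,cv2
from rig import sense,eyes
from scipy.spatial.transform import Rotation as R
def ray(n,uv):
    c=eyes.calibration(n);T=np.array(c["cam_to_world"])
    d=T[:3,:3]@np.array([(uv[0]-c["cx"])/c["fx"],(uv[1]-c["cy"])/c["fy"],1.]);return T[:3,3],d
def onz(n,uv,z):
    o,d=ray(n,uv);return (o+d*(z-o[2])/d[2])[:2].round(1)
def tri(a,b):
    A=np.zeros((3,3));r=np.zeros(3)
    for n,uv in(("top",a),("scene",b)):
        o,d=ray(n,uv);d=d/np.linalg.norm(d);P=np.eye(3)-np.outer(d,d);A+=P;r+=P@o
    return np.linalg.solve(A,r).round(1)
def mask(im,lo,hi,box):
    h=cv2.cvtColor(im,cv2.COLOR_RGB2HSV_FULL);m=cv2.inRange(h,lo,hi)
    z=np.zeros_like(m);x0,y0,x1,y1=box;z[y0:y1,x0:x1]=m[y0:y1,x0:x1];return z
def tool():
    s=sense();q=s["ee_rot"];return s,R.from_quat([q[1],q[2],q[3],q[0]])
E
python3 - <<'E'
from h import *
t=cv2.imread("pics/top0.png")[:,:,::-1];s=cv2.imread("pics/scene0.png")[:,:,::-1]
def cen(m):
    c=max(cv2.findContours(m,0,1)[0],key=cv2.contourArea);(u,v),r=cv2.minEnclosingCircle(c);M=cv2.moments(m,True)
    return np.array([M["m10"]/M["m00"],M["m01"]/M["m00"]]),(u,v),r
red=lambda im,b:mask(im,(0,150,90),(12,255,255),b)|mask(im,(245,150,90),(255,255,255),b)
for n,im,b in(("top",t,(280,200,345,235)),("scene",s,(315,175,370,225))):
    m=red(im,b);ys,xs=np.nonzero(m);print(n,"head",cen(m)[0],xs.min(),ys[xs==xs.min()].mean(),xs.max(),ys[xs==xs.max()].mean(),ys.min(),ys.max())
    if n=="top":
        o=cv2.erode(m,np.ones((9,9)));c=cen(o)[0];print(c,"head z100",onz(n,c,105))
        for x in(xs.min(),xs.max()):
            print("ear tip",onz(n,(x,ys[abs(xs-x)<4].mean()),100))
cs=[]
for n,im,b in(("top",t,(255,150,280,178)),("scene",s,(312,258,345,282))):
    m=mask(im,(140,120,60),(180,255,255),b);c=cen(m);cs.append(c[0]);print("blue",c,onz(n,c[0],63 if n=="scene" else 62))
print(tri(*cs))
for n,im,b in(("top",t,(300,190,330,245)),):
    m=mask(im,(30,150,120),(46,255,255),(285,195,335,240));c=max(cv2.findContours(m,0,1)[0],key=cv2.contourArea);print("yellow",cv2.minAreaRect(c),onz(n,cv2.minAreaRect(c)[0],60))
for nm,p in(("jar",(315,156)),("green",(357,171))):print(nm,onz("top",p,55))
E
```

```text
top head [310.53645833 216.75260417] 289 215.5 332 218.5 207 226
[310.81944444 216.79166667] head z100 [487.7   1.4]
ear tip [491.7  70.3]
ear tip [484.1 -65.4]
scene head [342.16990291 197.41262136] 327 185.5 358 210.0 175 212
blue (array([267.30434783, 162.95652174]), (267.34930419921875, 162.9109649658203), 5.350168228149414) [666.7 148.1]
blue (array([328.78899083, 267.9266055 ]), (328.870361328125, 267.6851806640625), 6.107572555541992) [670. 150.]
[667.6 148.   59.1]
yellow ((309.7871398925781, 226.6287078857422), (31.14466667175293, 15.02506160736084), 5.710593223571777) [460.3   4.4]
jar [694.8  -7.9]
green [ 647.2 -147.2]
```

```bash
python3 - <<'E'
import cv2
a=cv2.imread("pics/top0.png")[140:250,240:400];cv2.imwrite("pics/crop1.png",cv2.resize(a,None,fx=5,fy=5))
E
```

```text
(no output)
```

View pics/crop1.png

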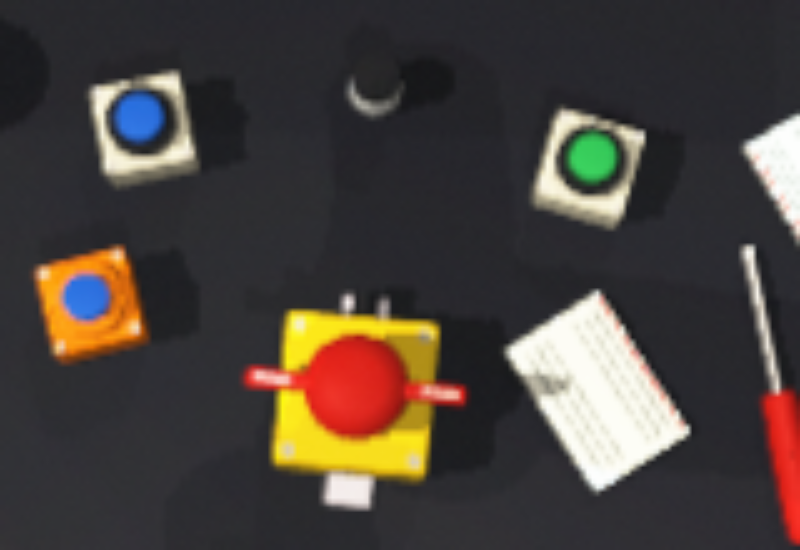

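The crop confirms the layout: the ears lie within about 3° of world y, the metal foot strip is on the −x side, and the blue button on the beige box is the left one. Next I turn the tool so its x lies along the ears, with the fingers shut.

```bash
python3 -m jog '[[0,0,0,0,0,-0.144,0],[0,0,0,0,0,-0.144,0],[0,0,0,0,0,-0.144,0],[0,0,0,0,0,-0.144,0],[0,0,0,0,0,-0.144,0]]' 20; python3 -m jog '[[0,0,0,0,0,-0.144,0],[0,0,0,0,0,-0.144,0],[0,0,0,0,0,-0.144,0],[0,0,0,0,0,0,0]]'
cat > go.py <<'E'
import sys; from h import *
s,r=tool(); d=np.array([float(a) for a in sys.argv[1:4]])-s["eef_pos"]
print("t",s["time_s"],"pos",s["eef_pos"].round(1),"x",r.as_matrix()[:,0].round(3),"z",r.as_matrix()[:,2].round(3),"F",s["force"].round(1),"shift",r.inv().apply(d).round(1))
E
python3 go.py 488 2 240
```

```text
time_s: 0.6
eef_pos: [186.3, -490.7, 241.9]
ee_rot: [-0.0, 0.855, 0.518, 0.0]
force: [-0.7, -0.2, -0.5]
grip_width: 0.146
grip_force: 0.0
time_s: 1.0
eef_pos: [186.3, -490.7, 242.0]
ee_rot: [-0.0, 0.726, 0.687, 0.0]
force: [0.6, -0.4, -1.2]
grip_width: -0.002
grip_force: 0.0
t 1.0 pos [ 186.3 -490.7  242. ] x [0.055 0.998 0.001] z [-0.     0.001 -1.   ] F [ 0.6 -0.4 -1.2] shift [508.5 274.3   2.3]
```

```bash
for i in 1; do python3 -m jog '[[0.04,0.0216,0,0,0,0,0],[0.04,0.0216,0,0,0,0,0],[0.04,0.0216,0,0,0,0,0],[0.04,0.0216,0,0,0,0,0],[0.04,0.0216,0,0,0,0,0]]'; done >/dev/null
python3 -m jog '[[0.04,0.0216,0,0,0,0,0],[0.04,0.0216,0,0,0,0,0],[0.04,0.0216,0,0,0,0,0],[0.04,0.0216,0,0,0,0,0],[0.04,0.0216,0,0,0,0,0]]' >/dev/null
python3 -m jog '[[0.04,0.0216,0,0,0,0,0],[0.04,0.0216,0,0,0,0,0],[0.028,0.015,0,0,0,0,0],[0,0,0,0,0,0,0]]'; python3 go.py 488 2 135
```

```text
time_s: 2.4
eef_pos: [489.4, 3.8, 241.9]
ee_rot: [-0.0, 0.727, 0.687, 0.0]
force: [-1.1, -0.2, -0.4]
grip_width: 0.001
grip_force: 0.0
t 2.4 pos [489.4   3.8 241.9] x [0.056 0.998 0.001] z [-0.     0.001 -1.   ] F [-1.1 -0.2 -0.4] shift [ -2.   -1.3 106.9]
```

```bash
python3 -m jog '[[-0.002,-0.0013,0.04,0,0,0,0],[0,0,0.04,0,0,0,0],[0,0,0.025,0,0,0,0],[0,0,0,0,0,0,0]]'; python3 - <<'E'
from h import *
a=eyes.capture("scene")[150:260,280:420,::-1];cv2.imwrite("pics/s2.png",cv2.resize(a,None,fx=5,fy=5))
E
```

```text
time_s: 2.8
eef_pos: [485.2, -1.1, 134.6]
ee_rot: [-0.003, 0.728, 0.686, -0.002]
force: [-0.1, 0.5, -0.1]
grip_width: -0.004
grip_force: 0.0
```

View pics/s2.png

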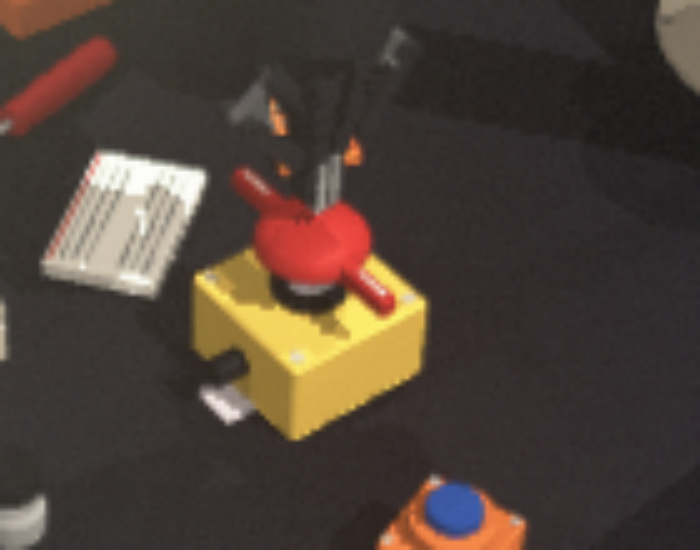

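The picture shows the closed fingertips above the back of the head, ending at about full-frame (345,191). I'll check the projection before pressing.

```bash
python3 go.py 488 2 123; python3 - <<'E'
from h import *
s=sense()
def pr(n,p):
    c=eyes.calibration(n);T=np.linalg.inv(c["cam_to_world"]);q=T@np.r_[p,1];return (c["fx"]*q[0]/q[2]+c["cx"]).round(1),(c["fy"]*q[1]/q[2]+c["cy"]).round(1)
p=s["eef_pos"]
print("tip",pr("scene",p-[0,0,11]),"headtop",pr("scene",(488,2,112)),"ears",pr("scene",(492,70,98)),pr("scene",(484,-68,98)), "under",pr("scene",(488,2,60)))
E
```

```text
t 2.85 pos [486.5  -1.3 136.8] x [0.059 0.998 0.   ] z [-0.002  0.    -1.   ] F [ 0.2 -1.1  0.5] shift [ 3.4  1.4 13.8]
tip (np.float64(342.5), np.float64(188.6)) headtop (np.float64(342.7), np.float64(193.1)) ears (np.float64(358.1), np.float64(209.9)) (np.float64(327.5), np.float64(183.9)) under (np.float64(342.1), np.float64(206.3))
```

```bash
python3 -m jog '[[0.0034,0.0014,0.006,0,0,0,0],[0,0,0.006,0,0,0,0],[0,0,0.005,0,0,0,0],[0,0,0,0,0,0,0]]'; python3 -m jog '[[0,0,0.003,0,0,0,0],[0,0,0,0,0,0,0]]';python3 -m jog '[[0,0,0.002,0,0,0,0],[0,0,0,0,0,0,0]]'
```

```text
time_s: 3.25
eef_pos: [489.0, 2.4, 120.4]
ee_rot: [0.0, 0.727, 0.687, 0.0]
force: [0.6, -0.6, 2.3]
grip_width: -0.001
grip_force: 1.3
time_s: 3.45
eef_pos: [489.0, 2.4, 117.5]
ee_rot: [0.0, 0.727, 0.687, 0.0]
force: [0.8, 0.2, 4.1]
grip_width: -0.002
grip_force: 1.8
time_s: 3.65
eef_pos: [488.8, 2.4, 115.2]
ee_rot: [0.0, 0.727, 0.687, 0.0]
force: [1.7, 0.5, 1.0]
grip_width: -0.003
grip_force: 1.0
```

```bash
python3 -m jog '[[0,0,0.002,0,0,0,0],[0,0,0,0,0,0,0]]';python3 -m jog '[[0,0,0.001,0,0,0,0],[0,0,0,0,0,0,0]]'
```

```text
time_s: 3.85
eef_pos: [488.8, 2.4, 113.3]
ee_rot: [0.0, 0.727, 0.687, 0.0]
force: [0.7, -0.2, 5.6]
grip_width: -0.002
grip_force: 2.4
time_s: 4.05
eef_pos: [488.8, 2.4, 112.4]
ee_rot: [0.0, 0.727, 0.687, 0.0]
force: [1.0, -0.4, 4.7]
grip_width: -0.0
grip_force: 2.6
```

```bash
python3 -m jog '[[0,0,-0.02,0,0,0,0],[0,0,-0.03,0,0,0,0],[0,0,0,0,0,0,0],[0,0,0,0,0,0,0],[0,0,0,0,0,0,0]]'; python3 - <<'E'
from h import *
s=eyes.capture("scene")
for im in(cv2.imread("pics/scene0.png")[:,:,::-1],s):
    b=(315,175,370,225);m=mask(im,(0,150,90),(12,255,255),b)|mask(im,(245,150,90),(255,255,255),b)
    ys,xs=np.nonzero(m);print(xs.min(),xs.max(),ys.mean(),ys[xs>350].mean(),ys[xs<335].mean(),ys.max())
E
python3 go.py 450 59 160
```

```text
time_s: 4.55
eef_pos: [488.0, 2.5, 161.1]
ee_rot: [-0.001, 0.727, 0.687, -0.001]
force: [0.6, 0.5, 0.4]
grip_width: -0.001
grip_force: 0.0
327 358 197.4126213592233 203.31666666666666 193.54054054054055 212
327 358 199.5036674816626 205.01754385964912 195.67123287671234 214
t 4.6 pos [488.1   2.5 161.2] x [0.056 0.998 0.   ] z [-0.002  0.001 -1.   ] F [-0.5  0.6  0.5] shift [ 54.3 -41.2   1.3]
```

The head stands about 2 px lower than before, which matches about 7.5 mm, so it is latched with nothing touching it. Now beside the left ear and down.

```bash
python3 -m jog '[[0.018,-0.014,0,0,0,0,0],[0.036,-0.028,0,0,0,0,0],[0,0,0.035,0,0,0,0],[0,0,0.04,0,0,0,0],[0,0,0,0,0,0,0]]'; python3 -m jog '[[0,0.01,0,0,0,0,0],[0,0,0,0,0,0,0]]'; python3 -m jog '[[0,0.008,0,0,0,0,0],[0,0,0,0,0,0,0]]'; python3 go.py 488 2 86
```

```text
time_s: 5.1
eef_pos: [446.7, 59.2, 83.4]
ee_rot: [-0.004, 0.727, 0.687, -0.003]
force: [-1.0, 0.1, 0.5]
grip_width: 0.0
grip_force: 0.0
time_s: 5.3
eef_pos: [462.0, 57.7, 89.0]
ee_rot: [0.001, 0.727, 0.687, 0.001]
force: [-0.2, -0.0, 0.3]
grip_width: -0.001
grip_force: 0.0
time_s: 5.5
eef_pos: [469.2, 57.4, 88.3]
ee_rot: [0.001, 0.727, 0.687, 0.001]
force: [-0.2, 0.1, 0.6]
grip_width: 0.002
grip_force: 0.0
t 5.5 pos [469.2  57.4  88.3] x [ 0.056  0.998 -0.   ] z [ 0.003 -0.    -1.   ] F [-0.2  0.1  0.6] shift [-54.3  21.9   2.4]
```

```bash
python3 -m jog '[[0.0022,0.0067,0,0,0,0.12,0],[0.0022,0.0067,0,0,0,0.12,0],[0.0022,0.0067,0,0,0,0.12,0],[0.0022,0.0067,0,0,0,0.12,0],[0,0,0,0,0,0,0]]'; python3 go.py 488 2 88;  python3 - <<'E'
from h import *
cv2.imwrite("pics/s3.png",cv2.resize(np.hstack([eyes.capture("scene")[150:260,280:400,::-1],eyes.capture("top")[170:280,250:370,::-1]]),None,fx=3,fy=3))
E
```

```text
time_s: 6.0
eef_pos: [496.3, 59.9, 87.7]
ee_rot: [0.0, 0.869, 0.494, 0.0]
force: [-0.3, -0.2, 0.6]
grip_width: -0.001
grip_force: 0.0
t 6.0 pos [496.3  59.9  87.7] x [0.512 0.859 0.   ] z [ 0.001 -0.    -1.   ] F [-0.3 -0.2  0.6] shift [-53.9  22.5  -0.3]
```

View pics/s3.png

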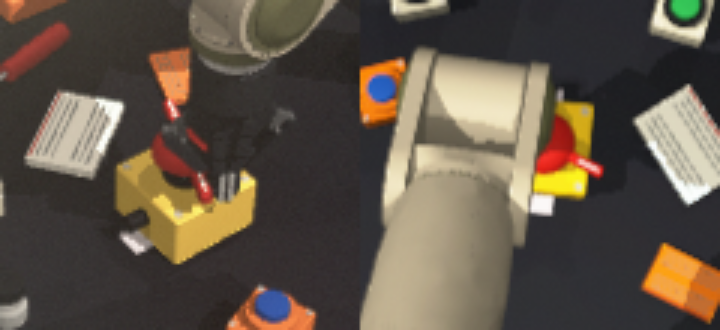

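The right ear in the top half runs from (545,148) to (600,170), so the head has turned about 0.3–0.4 rad with the fingers behind the left ear. Carry on.

```bash
python3 -m jog '[[0.0022,0.0067,0,0,0,0.12,0],[0.0022,0.0067,0,0,0,0.12,0],[0.0022,0.0067,0,0,0,0.12,0],[0,0,0,0,0,0,0]]';python3 -m jog '[[0.0022,0.0067,0,0,0,0.12,0],[0,0,0,0,0,0,0],[0,0,0,0,0,0,0]]'; python3 go.py 488 2 88;  python3 - <<'E'
from h import *
cv2.imwrite("pics/s4.png",cv2.resize(np.hstack([eyes.capture("scene")[150:260,280:400,::-1],eyes.capture("top")[170:280,250:370,::-1]]),None,fx=3,fy=3))
E
```

```text
time_s: 6.5
eef_pos: [515.6, 52.7, 87.4]
ee_rot: [0.0, 0.943, 0.331, 0.0]
force: [-0.4, 0.5, 1.1]
grip_width: 0.002
grip_force: 0.4
time_s: 6.8
eef_pos: [521.0, 49.3, 87.4]
ee_rot: [-0.0, 0.961, 0.276, -0.0]
force: [-0.8, 1.3, 0.6]
grip_width: 0.002
grip_force: 0.4
t 6.8 pos [521.   49.3  87.4] x [ 0.847  0.531 -0.   ] z [-0.  0. -1.] F [-0.8  1.3  0.6] shift [-53.   22.5  -0.6]
```

View pics/s4.png

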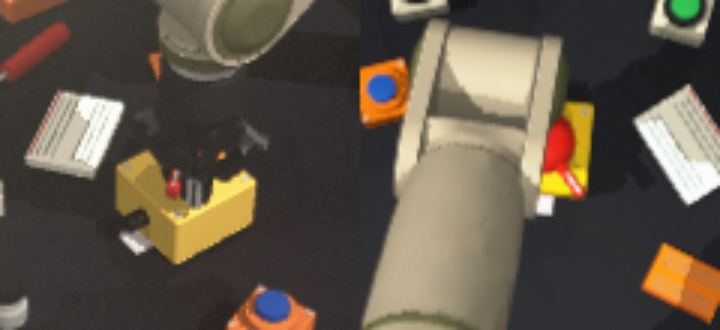

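The right ear now points at about (580,192), a twist of about 0.85 rad, past the release angle. I'll back off along the arc, lift clear and check.

```bash
python3 -m jog '[[-0.0030,-0.0064,0,0,0,-0.12,0],[-0.0030,-0.0064,0,0,0,-0.12,0],[-0.0030,-0.0064,0,0,0,-0.12,0],[-0.0030,-0.0064,0,0,0,-0.12,0],[-0.0030,-0.0064,0,0,0,-0.12,0]]'
python3 -m jog '[[-0.0030,-0.0064,0,0,0,-0.12,0],[-0.0030,-0.0064,0,0,0,-0.12,0],[-0.0030,-0.0064,0,0,0,-0.12,0],[0,-0.015,0,0,0,0,0],[0,-0.01,0,0,0,0,0]]'
python3 go.py 488 2 88
python3 - <<'E'
from h import *
s=eyes.capture("scene")
for im in(cv2.imread("pics/scene0.png")[:,:,::-1],s):
    b=(315,175,370,225);m=mask(im,(0,150,90),(12,255,255),b)|mask(im,(245,150,90),(255,255,255),b)
    ys,xs=np.nonzero(m);print(xs.min(),xs.max(),ys.mean(),ys[xs>350].mean(),ys[xs<335].mean(),ys.max())
cv2.imwrite("pics/s5.png",cv2.resize(s[150:260,280:400,::-1],None,fx=4,fy=4))
E
```

```text
time_s: 7.4
eef_pos: [487.9, 60.8, 87.3]
ee_rot: [0.0, 0.836, 0.549, -0.0]
force: [0.2, 0.3, -0.2]
grip_width: -0.001
grip_force: 0.1
time_s: 7.9
eef_pos: [441.7, 59.1, 87.3]
ee_rot: [-0.0, 0.726, 0.688, -0.0]
force: [1.6, -0.6, 0.5]
grip_width: 0.001
grip_force: 0.0
t 7.9 pos [441.7  59.1  87.3] x [ 0.054  0.999 -0.   ] z [-0. -0. -1.] F [ 1.6 -0.6  0.5] shift [-54.6  49.3  -0.7]
327 358 197.4126213592233 203.31666666666666 193.54054054054055 212
327 358 197.53598014888337 203.9090909090909 193.54054054054055 212
```

View pics/s5.png

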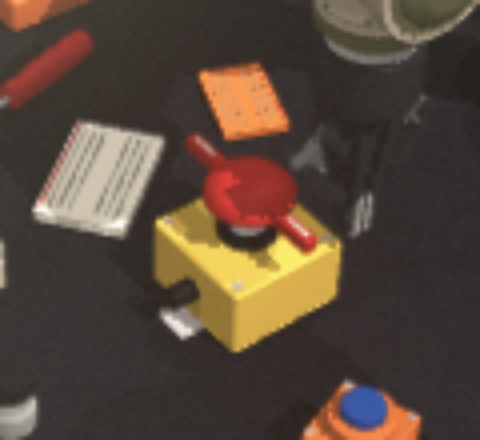

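The head is up again and turned home, with ear and head rows back at their starting values. Now to the blue reset button on the beige box.

```bash
python3 -m jog '[[0,0,-0.045,0,0,0,0],[0,0,-0.045,0,0,0,0],[0,0,0,0,0,0,0]]'; python3 go.py 668.5 148.5 160
```

```text
time_s: 8.25
eef_pos: [445.2, 58.9, 182.5]
ee_rot: [0.004, 0.726, 0.687, 0.003]
force: [0.2, -0.0, -0.4]
grip_width: -0.001
grip_force: 0.0
t 8.25 pos [445.2  58.9 182.5] x [ 0.055  0.999 -0.001] z [ 0.01  -0.001 -1.   ] F [ 0.2 -0.  -0.4] shift [101.7 217.8  24.6]
```

```bash
python3 -m jog '[[0.017,0.0365,0,0,0,0,0],[0.017,0.0365,0,0,0,0,0],[0.017,0.0365,0,0,0,0,0],[0.017,0.0365,0,0,0,0,0],[0.017,0.0365,0,0,0,0,0]]'; python3 -m jog '[[0.017,0.0365,0,0,0,0,0],[0,0,0.04,0,0,0,0],[0,0,0.04,0,0,0,0],[0,0,0,0,0,0,0],[0,0,0,0,0,0,0]]'; python3 go.py 668.5 148.5 74
python3 - <<'E'
from h import *
cv2.imwrite("pics/s6.png",cv2.resize(np.hstack([eyes.capture("scene")[200:310,270:390,::-1],eyes.capture("top")[120:230,210:330,::-1]]),None,fx=3,fy=3))
E
```

```text
time_s: 8.75
eef_pos: [630.9, 134.5, 176.7]
ee_rot: [-0.0, 0.726, 0.687, -0.0]
force: [0.3, -0.8, 1.0]
grip_width: -0.002
grip_force: 0.0
time_s: 9.25
eef_pos: [667.2, 148.6, 97.9]
ee_rot: [-0.0, 0.727, 0.687, -0.0]
force: [0.3, 0.9, 0.4]
grip_width: 0.004
grip_force: 0.0
t 9.25 pos [667.2 148.6  97.9] x [ 0.056  0.998 -0.   ] z [-0. -0. -1.] F [0.3 0.9 0.4] shift [-0.   1.3 23.9]
```

View pics/s6.png

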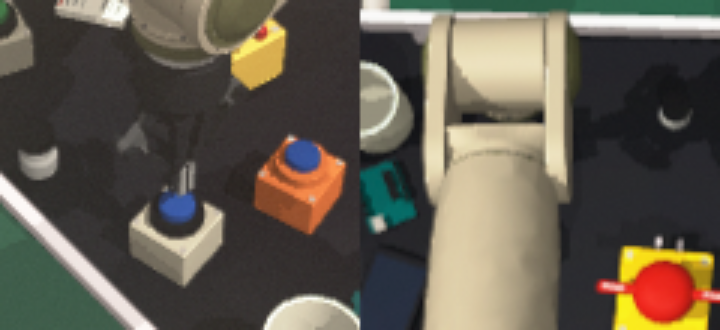

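The fingertips at (183,190) stand right above the blue button on the beige box at (178,207). I descend and press.

```bash
python3 -m jog '[[0,0.001,0.012,0,0,0,0],[0,0,0.01,0,0,0,0],[0,0,0,0,0,0,0]]'; python3 -m jog '[[0,0,0.004,0,0,0,0],[0,0,0,0,0,0,0]]';python3 -m jog '[[0,0,0.0025,0,0,0,0],[0,0,0,0,0,0,0]]';python3 -m jog '[[0,0,0.0015,0,0,0,0],[0,0,0,0,0,0,0]]'
```

```text
time_s: 9.65
eef_pos: [667.8, 148.5, 74.3]
ee_rot: [-0.0, 0.727, 0.687, -0.0]
force: [-1.2, -0.4, 4.2]
grip_width: 0.002
grip_force: 1.7
time_s: 9.85
eef_pos: [668.2, 148.5, 72.2]
ee_rot: [0.0, 0.727, 0.687, 0.0]
force: [-2.7, -0.5, 4.1]
grip_width: 0.002
grip_force: 2.4
time_s: 10.05
eef_pos: [668.3, 148.5, 71.9]
ee_rot: [0.001, 0.727, 0.687, 0.0]
force: [-8.5, -1.6, 18.6]
grip_width: -0.0
grip_force: 9.8
time_s: 10.25
eef_pos: [668.4, 148.6, 71.7]
ee_rot: [0.001, 0.726, 0.687, 0.001]
force: [-12.5, -1.6, 28.1]
grip_width: 0.003
grip_force: 13.9
```

Force climbs steeply at TCP z 72, which is too early for a full press, so the tips may be catching the black ring. I'll back off, measure the centre again and take a force profile.

```bash
python3 -m jog '[[0,0,-0.008,0,0,0,0],[0,0,-0.008,0,0,0,0],[0,0,0,0,0,0,0],[0,0,0,0,0,0,0]]'; python3 go.py 668 148 82; python3 - <<'E'
from h import *
t=cv2.imread("pics/top0.png")[:,:,::-1];s=cv2.imread("pics/scene0.png")[:,:,::-1]
for n,im,b in(("top",t,(250,148,285,182)),("scene",s,(308,255,350,297))):
    x0,y0,x1,y1=b; big=cv2.resize(im[y0:y1,x0:x1],None,fx=8,fy=8,interpolation=cv2.INTER_CUBIC)
    h=cv2.cvtColor(big,cv2.COLOR_RGB2HSV_FULL)
    def pt(p):return (np.array(p)+.5)/8-.5+[x0,y0]
    m=cv2.inRange(h,(140,110,60),(180,255,255));c=max(cv2.findContours(m,0,1)[0],key=cv2.contourArea);e=cv2.fitEllipse(c)
    print(n,"blue",pt(e[0]).round(2),np.array(e[1])/8,onz(n,pt(e[0]),62))
    m=cv2.inRange(h,(15,15,130),(60,140,255));c=max(cv2.findContours(m,0,1)[0],key=cv2.contourArea);hu=cv2.convexHull(c)
    q=cv2.approxPolyDP(hu,20,True)[:,0];print("beige outline",[(pt(p).round(1).tolist(),onz(n,pt(p),45).tolist(),onz(n,pt(p),0).tolist()) for p in q])
E
```

```text
time_s: 10.65
eef_pos: [667.9, 148.6, 82.8]
ee_rot: [-0.0, 0.727, 0.687, -0.0]
force: [-0.1, -0.3, 0.8]
grip_width: -0.005
grip_force: 0.0
t 10.65 pos [667.9 148.6  82.8] x [0.056 0.998 0.   ] z [-0.001  0.    -1.   ] F [-0.1 -0.3  0.8] shift [-0.6  0.2  0.8]
top blue [267.31 163.03] [10.65929604 10.8504858 ] [666.4 148.1]
beige outline [([274.9, 154.1], [701.0, 125.4], [711.5, 129.3]), ([278.2, 171.4], [642.4, 112.9], [651.2, 116.4]), ([260.9, 174.4], [631.2, 169.6], [639.7, 174.7]), ([258.1, 157.2], [689.2, 181.1], [699.4, 186.6])]
scene blue [328.77 267.97] [11.36783981 12.45781326] [669.6 149.5]
beige outline [([318.8, 268.1], [680.3, 122.9], [656.9, 95.5]), ([338.6, 267.1], [639.0, 153.7], [613.6, 127.8]), ([344.1, 270.7], [636.2, 171.7], [610.7, 146.7]), ([343.4, 280.7], [659.1, 194.2], [634.7, 170.2]), ([331.2, 294.6], [710.8, 205.7], [688.9, 182.3]), ([313.2, 278.3], [712.7, 138.7], [690.8, 112.1])]
```

```bash
S='import sys;sys.exit()'; for i in 1; do python3 -m jog '[[0,0,0.0035,0,0,0,0],[0,0,0,0,0,0,0]]'|sed -n '2p;4p'; python3 -m jog '[[0,0,0.0015,0,0,0,0],[0,0,0,0,0,0,0]]'|sed -n '2p;4p'; python3 -m jog '[[0,0,0.0015,0,0,0,0],[0,0,0,0,0,0,0]]'|sed -n '2p;4p'; python3 -m jog '[[0,0,0.0015,0,0,0,0],[0,0,0,0,0,0,0]]'|sed -n '2p;4p'; python3 -m jog '[[0,0,0.0015,0,0,0,0],[0,0,0,0,0,0,0]]'|sed -n '2p;4p'; python3 -m jog '[[0,0,0.001,0,0,0,0],[0,0,0,0,0,0,0]]'|sed -n '2p;4p'; done; python3 -c "
from rig import sense;s=sense();print(s['wrist_torque'],s['tau'].round(1))"
```

```text
eef_pos: [667.5, 148.5, 78.5]
force: [0.5, -1.0, -0.3]
eef_pos: [667.9, 148.5, 78.0]
force: [-1.3, -0.4, 1.5]
eef_pos: [668.1, 148.6, 76.8]
force: [-0.4, -0.0, 2.5]
eef_pos: [668.1, 148.6, 75.3]
force: [-0.6, -0.4, 3.3]
eef_pos: [668.1, 148.6, 73.8]
force: [-1.4, -0.5, 3.6]
eef_pos: [668.1, 148.6, 72.9]
force: [-0.7, 0.3, 4.7]
[-0.00501049  0.17366951  0.02966097] [ -0.2 -57.7 -23.3  -0.   -0.3   0. ]
```

The profile is a clean spring from z 78 to a stop at z 72, the full 6 mm travel, so the first press had already bottomed out. I'll make one last small push to be sure, then retreat.

```bash
python3 -m jog '[[0,0,0.0015,0,0,0,0],[0,0,0,0,0,0,0]]'; python3 -m jog '[[0,0,-0.02,0,0,0,0],[0,0,-0.04,0,0,0,0],[0,0,-0.04,0,0,0,0],[0,-0.045,0,0,0,0,0],[0,-0.045,0,0,0,0,0]]'; python3 -m jog '[[0,-0.03,0,0,0,0,0],[0,0,0,0,0,0,0],[0,0,0,0,0,0,0]]'; python3 - <<'E'
from h import *
cv2.imwrite("pics/s7.png",eyes.capture("scene")[:,:,::-1])
E
```

```text
time_s: 12.05
eef_pos: [668.1, 148.6, 72.1]
ee_rot: [0.0, 0.727, 0.687, 0.0]
force: [-2.7, -0.5, 8.3]
grip_width: 0.002
grip_force: 4.4
time_s: 12.55
eef_pos: [577.7, 153.4, 171.6]
ee_rot: [0.001, 0.727, 0.687, 0.001]
force: [0.8, 1.0, -0.7]
grip_width: -0.001
grip_force: 0.0
time_s: 12.85
eef_pos: [548.3, 155.3, 171.4]
ee_rot: [0.0, 0.727, 0.687, 0.0]
force: [-0.1, 1.1, 0.6]
grip_width: -0.003
grip_force: 0.0
```

View pics/s7.png

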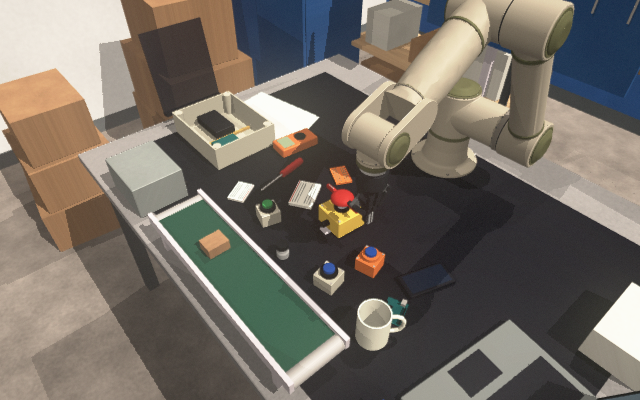

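The red head is up at (342,197), the blue button is out at (329,268), the loose things are in place and the arm is clear. I'm handing in.

```bash
python3 -c "
from rig import finish_job;print(finish_job())"
```

```text
the job is handed in; nothing more can be done
None
```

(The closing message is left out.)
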